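Take the tested air cylinder out of the leak-test enclosure

ROBOT

A 7-joint arm with a two-finger parallel gripper is mounted at the origin on the work surface. World frame = base frame: x ahead of the robot, y to its left, z up, the work surface at z = 0. Lengths are in m, angles in rad, forces in N, time in s.
With the tool pointing down it reaches from about 0.4 to 0.85 m from the base axis. Payload 4.5 kg.
Tool frame: the origin (TCP) lies midway between the tips of the shut fingers; the grasp point (between the pads) lies hold_point_z behind it (hold_point_z is the distance from the TCP to the grasp point, in m); y points along the fingers, z is the direction in which the jaws open and shut, and the axes are right-handed (so a half turn about y gives the same grasp; the last joint's range is limited). The gripper opens to 85 mm and grips with 20 to 120 N. Pads are 22 mm wide; open, the fingers measure 114 mm over their backs; the gripper's body (76 mm by 85 mm) begins 54 mm behind the grasp point. The pads swing forward as they close: fully open they stand 13 mm farther back than shut.
Start: joints at [1.33, 0.689, -0.195, 1.565, 0.157, 0.902, -0.215], TCP at [0.17, -0.602, 0.231] pointing down, gripper open.
Joint ranges: [-3.01, 3.01], [-0.46, 2.08], [-1.47, 1.51], [0.13, 2.56], [-1, 4.14], [0.04, 2.09], [-2.66, 2.66]. Speed limits (rad/s): [2.57, 2.57, 3.14, 3.14, 3.14, 3.14, 3.14].

INTERFACE

Orientations are given as a unit quaternion [w, x, y, z].
In Python, from cell import get_obs, capture, camera_params, finish_job, recognise, hold_point_z gives the robot as it stands. The module is installed in compiled form; this text tells all that it offers.
- The arm moves only by the shell command python3 -m crank 'ROWS' [FORCE]. ROWS is JSON, a list of rows, each a list of 7 numbers: the shift along the tool's x, y, z in mm, then the turn, a rotation vector about the tool's x, y, z in degrees, then the opening in per cent of the stroke, from 0 (shut) to 100 (fully open). In form: [[x, y, z, ax, ay, az, claw], ...]. A call has 1 to 8 rows; each row is the pose to reach, as a shift and turn from the pose commanded when the call began, along the tool's axes at that moment; what a row does not reach only later rows make up. A row lasts 1/8 s, in which the tool goes at most 62.5 mm and 10.7 degrees, less where a joint would pass 70% of its speed; a pose out of reach is approached as far as the arm can. A call with a gripper value outside its range is refused whole. The fingers move at their own pace and stop on an object; FORCE is the grip in N (left out, the last holds). Time passes only in rows, so rows that repeat a pose let the fingers close. It gives the time, the measured TCP pose, the force and the opening at its end, in the units of the state.
- get_obs(): the state, without advancing time (a new reading comes with each control period).
- capture(name): name is "scene" or "side" or "wrist"; returns the picture (400x640x3 uint8, red, green, blue); there is no depth.
- camera_params(name): a dict with "K" (3x3 intrinsics, pixels), "R" (3x3) and "t" (3): a world point X has camera coordinates R X + t. Camera axes: x right, y down, z forward; pixel columns grow to the right and rows downward; lengths in m; the calibration is good to about 2 mm. A picture is of the moment at which its call begins: read the wrist's pose just before it. camera_params takes no time and is no camera call; for the wrist camera it gives the pose at the moment of the call.
- finish_job(): hands the job in, once; it reports no verdict.
Trained networks look in the newest picture that a camera, given by its name, has taken for a name from the list of things; names that differ only in an ending like _2 or _b are one class to them, and where a whole thing is asked for, a point or a joint stands for the part that bears it (a point fixed in the world has none). Each returns a list of dicts, best first, with "score" (0 to 1); they miss things now and then, are a little off and sometimes report something else, mostly with a low value. They report only what shows in the picture. A call takes as long as a camera call. They do not tell look-alikes from the thing itself.
- recognise(camera, label): "extent" ([centre column, centre row, width, height] in pixels, round what is visible of it).
The state is a dict: "time_s": time; "joints": joint angles; "joint_vel": joint speeds; "joint_torque": joint torques, N m; "eef_pos": TCP position; "eef_rot": TCP orientation; "force": force on the tool from outside, world axes, zero at the start; "moment": the same for the moment, N m; "opening": opening from 0.0 (shut) to 1.0 (fully open).
Only numpy, scipy, OpenCV 4.12 (cv2) and the standard library are available. Lean on these libraries where they do the work, as an engineer would, in place of code of your own. Each camera call takes 0.05 s, during which the arm holds its last target. There are 200 camera calls.

TASK

The leak test is over: turn the red lever of the bench air valve fully crosswise to its pipe so that the rig is vented, and only then raise the clear hinged flap of the test enclosure. Reach in under the flap, which drops shut unless something holds it up, take the air cylinder out of its nest and lay it level across both rails of the green tray, clear of the cylinder already there. Set it down rather than dropping it, do not disturb the other things on the bench, and leave the flap closed and the air off.

Things in the scene. Friction and masses are not known exactly. Their poses are not given: they have to be found in the camera images.
- enclosure: Fixed leak-test enclosure, 225 x 300 mm (x, y), blue lower and clear upper walls. Origin on the bench under its nest's middle; x to its back (away from the robot), y left, z up; turned up to 0.12 rad. Front wall: outer face x = -90 mm, top z = 72 mm. Side walls: outer faces y = +-150 mm, as high as the flap. Back at x = 135 mm.
- flap (a joint): Angle (rad) of the clear front flap, 0 = shut, stop at 1.85; opens upward about flap_hinge. Shut, it slopes down towards the robot, 0.506 rad below level (angle above level = joint - 0.506). 296 mm wide, 149 mm from hinge to edge, 5 mm thick, 0.26 kg; about 1.3 N at its edge lifts it. It sinks shut from any angle when let go (lightly damped) and slides over whatever props it from below.
- flap_hinge (a point): Middle of the flap's hinge line, 150 mm above the bench, 10 mm behind the nest's middle; axes as the enclosure. From 6 mm behind it a fixed roof (z = 146 to 162 mm) runs to the back wall, so that a hand in the nest must come in slanting from the front.
- flap_edge (a point): Middle of the underside of the flap's front edge (moves with the flap). Shut, it is 82 mm above the bench, 23 mm in front of the front wall's outer face; the flap overhangs the wall by 33 mm, free from below: lift it there. The edge is an aluminium tube 16 mm in diameter, whose lowest line this is, set 8 mm back from the very front.
- nest_mid (a point): Middle of the nest, 55 mm above the bench; axes as the enclosure. Two white saddles, tops at z = 35 mm above the bench, carry the cylinder's end caps (16 mm long, at x = +-51 mm), each with ears 10 mm high at y = +-25 to 33 mm. Between them it is free below the tube down to 18 mm above the bench. A sealing head stands behind from x = 79 mm.
- cylinder_mid (a point): Centre of the air cylinder to take out; it lies level along its x axis. Aluminium tube 34 mm in diameter, 84 mm long, between black square end caps 40 x 40 x 18 mm (120 mm over the caps), and a 12 mm steel rod on to x = -75 mm, towards the robot. 0.25 to 0.42 kg. Centre 20 mm above what it rests on. Grip it across the tube (y).
- tray: Fixed green tray for tested parts, 200 x 260 mm (x, y), rim 26 mm high; origin on the bench under its centre. Two flat black rails 34 mm wide run along its y at x = +-45 mm, tops 19 mm above the bench (floor 4 mm). A cylinder lies across both, along the tray's x. Turned up to 0.2 rad. Tray and air valve swap sides from start to start.
- tested_mid (a point): Centre of the already tested cylinder, alike in every way, lying across the tray's rails in the tray's +y half, 60 to 80 mm from the middle. Leave it alone.
- air_lever (a joint): Angle (rad) of the red air valve lever: 0 = along the pipe (air on; starts at 0 to 0.12), 1.571 = stop, across the pipe (air off, rig vented). Turns clockwise seen from above about the vertical through lever_pivot; stays where left; about 1.5 N at the grip moves it.
- lever_pivot (a point): On the lever's axis at the grip's mid-height, 104 mm above the bench; axes of the fixed valve: at joint 0 the lever points to -x (towards the robot), at 1.571 to +y. Brass valve and pipe run along x below it, no higher than 80 mm except the stem; a vent silencer sticks out 44 mm to -y at 62 mm height.
- lever_grip (a point): On the lever's red grip, 90 mm from the axis, at mid-height. The grip is 22 mm wide, 12 mm high and reaches from 35 to 115 mm from the axis.
- bottle_mid (a point): Bystander: white squeeze bottle beside the back of the enclosure, 62 mm in diameter, 165 mm high; point 80 mm up.
- meter: Bystander: grey hand-held pressure meter lying in front, 75 x 147 x 34 mm; origin under its centre.
- wrench: Bystander: open-ended wrench lying in front, 180 mm long.
- screwdriver: Bystander: screwdriver lying in front, 170 mm long.
- coupling: Bystander: brass coupling standing near the front of the enclosure, 32 mm in diameter, 62 mm high; origin under its centre.
- oil_can: Bystander: blue can beside the back of the enclosure, 60 mm in diameter, 140 mm high; origin under its centre.
Not all that is in view belongs to the job. There is more than one size of the part that bears air_lever; the job needs the largest.

How it is judged:
By the outcome, as a careful person would: the job done as asked, in the order asked, and still so for the second after the job is handed in, with the robot touching nothing.
It also fails if it takes over 72 s, if anything falls off the work surface, if the arm or the gripper's body presses on something with over 40 N, if the wrist force passes 120 N, or if a joint passes its speed limit or range.

## Working session

There is one attempt and no reset: what is moved stays moved. The work goes in short steps, Python scripts to look and compute and a shell command to move; the robot and the scene stay as the last step left them, time stands still between calls to the robot, and variables do not carry over. Pictures are saved under pics/ and viewed, about 8 in all and at most 12, crops included, and the job is handed in when it is done.

```bash
mkdir -p pics; ls; python3 - <<'E'
from cell import *
import cv2,json
o=get_obs();print(o['time_s'],o['eef_pos'],o['eef_rot'],hold_point_z if not callable(hold_point_z) else hold_point_z())
for c in ("scene","side"):
    im=capture(c);cv2.imwrite(f"pics/{c}0.png",im[:,:,::-1])
    p=camera_params(c);print(c,p)
    for l in ["enclosure","flap","flap_edge","cylinder_mid","tray","tested_mid","air_lever","lever_grip","bottle_mid","meter","wrench","screwdriver","coupling","oil_can"]:
        print(l,[(round(d['score'],2),[round(float(v)) for v in d['extent']]) for d in recognise(c,l)[:4]])
E
```

```text
pics
0.0 [ 0.16938466 -0.60091751  0.2304576 ] [ 0.09675197 -0.09701813  0.7010873  -0.69978792] 0.0187
scene {'K': array([[495.54413433,   0.        , 316.16170279],
       [  0.        , 495.54413433, 199.07179841],
       [  0.        ,   0.        ,   1.        ]]), 'R': array([[-0.62101195,  0.78377694,  0.00615352],
       [ 0.65491939,  0.5231951 , -0.54529577],
       [-0.43060974, -0.33460513, -0.83822113]]), 't': array([ 0.23429387, -0.33890819,  1.8104157 ])}
enclosure [(0.72, [260, 232, 144, 131]), (0.2, [272, 206, 111, 70])]
flap [(0.77, [275, 206, 106, 69])]
flap_edge [(0.9, [276, 206, 105, 69])]
cylinder_mid []
tray [(0.65, [199, 146, 94, 77])]
tested_mid [(0.61, [208, 149, 42, 31])]
air_lever [(0.87, [388, 248, 32, 35]), (0.63, [437, 225, 19, 25]), (0.51, [450, 303, 12, 29])]
lever_grip [(0.75, [389, 249, 32, 35]), (0.45, [440, 224, 19, 17]), (0.43, [448, 301, 16, 29])]
bottle_mid [(0.56, [315, 286, 20, 36])]
meter [(0.82, [279, 131, 39, 29])]
wrench [(0.78, [380, 193, 19, 51])]
screwdriver [(0.56, [308, 175, 23, 17])]
coupling [(0.73, [259, 233, 139, 127]), (0.56, [3
[... 617 characters left out ...]
[268, 195, 98, 91])]
flap_edge [(0.87, [289, 186, 56, 62]), (0.73, [393, 249, 57, 18])]
cylinder_mid [(0.52, [266, 144, 15, 14]), (0.38, [270, 196, 5, 1])]
tray [(0.69, [322, 155, 48, 38])]
tested_mid [(0.55, [320, 158, 34, 18])]
air_lever [(0.68, [399, 286, 38, 7]), (0.56, [322, 255, 57, 10]), (0.54, [308, 339, 41, 17])]
lever_grip [(0.63, [401, 284, 38, 8]), (0.61, [305, 339, 45, 15]), (0.6, [323, 257, 52, 10])]
bottle_mid [(0.81, [249, 240, 30, 59])]
meter [(0.18, [322, 260, 54, 10])]
wrench [(0.69, [392, 247, 60, 22])]
screwdriver [(0.74, [353, 202, 26, 13])]
coupling [(0.57, [355, 225, 10, 21]), (0.53, [321, 158, 33, 17])]
oil_can [(0.56, [266, 146, 17, 14]), (0.39, [268, 195, 97, 90])]
```

```bash
python3 - <<'E'
import cv2
a=cv2.imread("pics/scene0.png");b=cv2.imread("pics/side0.png")
cv2.imwrite("pics/scene0b.png",cv2.resize(a[70:360,130:500],None,fx=2.1,fy=2.06,interpolation=cv2.INTER_CUBIC))
cv2.imwrite("pics/side0b.png",cv2.resize(b[90:370,200:470],None,fx=2.1,fy=2.1,interpolation=cv2.INTER_CUBIC))
E
```

```text
(no output)
```

View pics/scene0b.png

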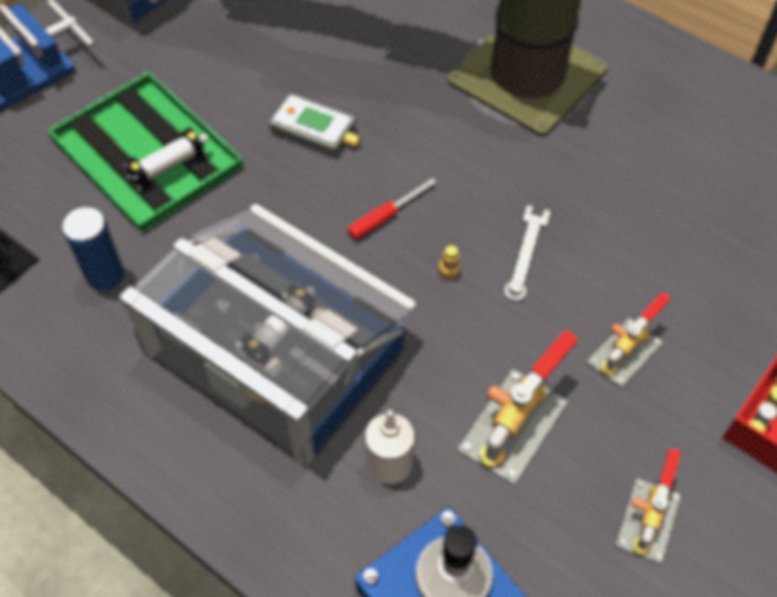

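View pics/side0b.png

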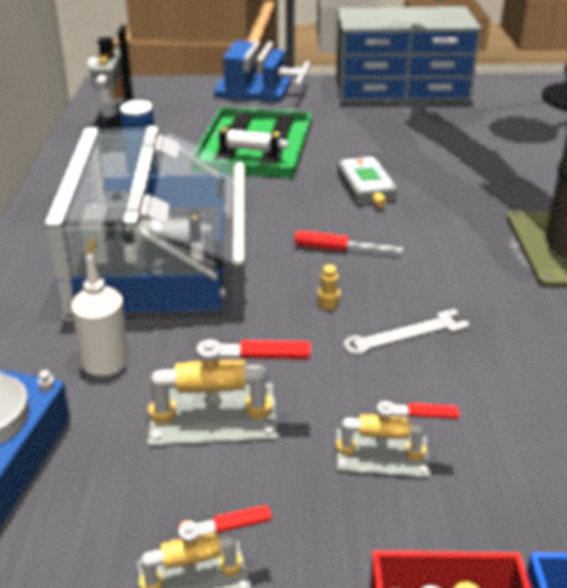

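The largest valve stands in front-left of the enclosure next to the bottle: pivot at about scene (380,259) and side (300,255). The tray is on the right at scene (199,146), and the flap tube runs from scene (252,172) to (326,217). I'll triangulate these.

```bash
cat > h.py <<'E'
import numpy as np, json
from cell import *
from scipy.optimize import least_squares
from scipy.spatial.transform import Rotation as R
def proj(p,X):
    c=p['R']@np.asarray(X,float)+p['t']; q=p['K']@c; return q[:2]/q[2]
def onz(p,uv,z):
    d=p['R'].T@np.linalg.solve(p['K'],[uv[0],uv[1],1]); o=-p['R'].T@p['t']; return o+d*(z-o[2])/d[2]
def tri(obs):
    f=lambda X:np.concatenate([proj(p,X)-uv for p,uv in obs])
    r=least_squares(f,[.55,0,.1]); return r.x,np.abs(r.fun).max()
def fitpose(pts,obs,x0):
    # obs: list of (param, name, uv); pts name->local xyz ; pose x,y,yaw
    def f(s):
        M=R.from_euler('z',s[2]).as_matrix()
        return np.concatenate([proj(p,M@np.array(pts[n])+[s[0],s[1],0])-uv for p,n,uv in obs])
    r=least_squares(f,x0,loss='soft_l1',x_scale=[.1,.1,.1]); return r.x,f(r.x).reshape(-1,2).round(1)
def rot(q): return R.from_quat([q[1],q[2],q[3],q[0]])
def frame(s,p):  # local to world
    return R.from_euler('z',s[2]).apply(p)+np.array([s[0],s[1],0])
E
python3 - <<'E'
from h import *
np.set_printoptions(precision=3,suppress=True)
S=camera_params("scene");D=camera_params("side")
s=lambda u,v:(130+u/2.1,70+v/2.06); d=lambda u,v:(200+u/2.1,90+v/2.1)
for n,a,b in [("pivot",s(525,387),d(210,347)),("griptip",s(572,338),d(310,349)),("edgeR",s(257,210),d(238,168)),("edgeL",s(412,303),d(238,255)),("coupl top",s(452,248),d(329,268)),("bottle top",s(389,420),d(97,295)),("can top",s(85,222),d(137,108)),("tested mid",s(168,157),d(252,140)),("meter",s(312,120),d(366,180)),("wr1",s(537,215),d(452,322)),("wr2",s(515,290),d(357,344)),("sd1",s(360,228),d(300,239)),("sd2",s(433,182),d(400,249))]:
    print(n,*tri([(S,a),(D,b)]))
t={'a':(100,-130,26),'b':(-100,-130,26),'c':(-100,130,26),'e':(100,130,26)}
t={k:np.array(v)/1e3 for k,v in t.items()}
for q in [(52,130),(148,75),(240,158),(145,225)]: print(onz(S,s(*q),.026))
for q in [(222,110),(312,112),(293,172),(195,165)]: print(onz(D,d(*q),.026))
o=get_obs();print(rot(o['eef_rot']).as_matrix())
p=camera_params("wrist");print(p)
E
```

```text
pivot [0.564 0.369 0.109] 1.2426854070066042
griptip [0.455 0.372 0.106] 1.104815833157744
edgeR [ 0.555 -0.113  0.088] 0.3692518209318223
edgeL [0.544 0.168 0.099] 0.23263054411685857
coupl top [0.416 0.144 0.062] 0.5694562904717202
bottle top [0.712 0.261 0.105] 2.399974767003073
can top [ 0.744 -0.26   0.136] 0.2992989551775622
tested mid [ 0.539 -0.324  0.039] 0.080570909358471
meter [ 0.325 -0.21   0.014] 0.8920169581610082
wr1 [0.246 0.189 0.002] 0.5339701631059768
wr2 [0.384 0.243 0.006] 0.1489933363507987
sd1 [ 0.45  -0.004  0.018] 1.117602210891988
sd2 [0.299 0.024 0.013] 0.3922822854572985
[ 0.611 -0.522  0.026]
[ 0.425 -0.489  0.026]
[ 0.463 -0.242  0.026]
[ 0.652 -0.264  0.026]
[ 0.609 -0.505  0.026]
[ 0.416 -0.491  0.026]
[ 0.461 -0.215  0.026]
[ 0.644 -0.245  0.026]
[[-0.962  0.     0.271]
 [-0.271 -0.    -0.962]
 [-0.    -1.     0.   ]]
{'K': array([[280.686,   0.   , 315.382],
       [  0.   , 280.686, 199.254],
       [  0.   ,   0.   ,   1.   ]]), 'R': array([[ 0.27 , -0.963, -0.   ],
       [-0.916, -0.257,  0.309],
       [-0.297, -0.083, -0.951]]), 't': array([-0.624, -0.04 ,  0.38 ])}
```

```bash
cat >> h.py <<'E'
def tool(beta,psi=0,flip=1):
    b=np.radians(beta); y=np.array([np.cos(b)*np.cos(psi),np.cos(b)*np.sin(psi),-np.sin(b)])
    z=flip*np.array([np.sin(psi),-np.cos(psi),0]); return R.from_matrix(np.c_[np.cross(y,z),y,z])
def rows(targets,o=None,verb=True):
    """targets: list of (pos m, beta deg, psi) -> rows mm/deg in the current tool frame"""
    o=o or get_obs(); r0=rot(o['eef_rot']); p0=np.array(o['eef_pos'])
    for t in targets:
        d=r0.inv().apply(np.array(t[0])-p0)*1000; w=(r0.inv()*tool(*t[1:])).as_rotvec(degrees=True)
        print(np.round(d).astype(int).tolist(),np.round(w,1).tolist())
E
python3 - <<'E'
from h import *
P=np.array([.566,.369])
print(rows([((.45,-.38,.33),90,0),((.48,.1,.33),90,0),((.488,.315,.20),90,0),((.488,.315,.09),90,0)]))
E
```

```text
[-330, -99, -137] [-0.0, 15.7, -0.0]
[-489, -99, -591] [-0.0, 15.7, -0.0]
[-555, 31, -796] [-0.0, 15.7, -0.0]
[-555, 141, -796] [-0.0, 15.7, -0.0]
None
```

```bash
python3 -m crank '[[-100,-90,-40,0,8,0,0],[-330,-99,-137,0,15.7,0,0],[-330,-99,-137,0,15.7,0,0],[-330,-99,-137,0,15.7,0,0],[-330,-99,-137,0,15.7,0,0],[-489,-99,-591,0,15.7,0,0],[-489,-99,-591,0,15.7,0,0],[-489,-99,-591,0,15.7,0,0]]'; python3 - <<'E'
from h import *
rows([((.48,.1,.33),90,0),((.488,.315,.20),90,0),((.488,.315,.09),90,0)])
E
```

```text
time_s: 2.5
eef_pos: [0.4289, -0.2324, 0.3227]
eef_rot: [-0.001, 0.0, -0.707, 0.707]
force: [0.8, -0.4, 0.4]
opening: -0.001
[-51, -7, -332] [-0.0, 0.1, -0.1]
[-60, 123, -547] [-0.0, 0.1, -0.1]
[-59, 233, -547] [-0.0, 0.1, -0.1]
```

```bash
python3 -m crank '[[-51,0,-332,0,0,0,0],[-51,0,-332,0,0,0,0],[-51,0,-332,0,0,0,0],[-51,0,-332,0,0,0,0],[-51,0,-332,0,0,0,0],[-60,80,-547,0,0,0,0],[-60,80,-547,0,0,0,0],[-60,80,-547,0,0,0,0]]'; python3 - <<'E'
from h import *
import cv2
rows([((.488,.315,.20),90,0),((.488,.315,.09),90,0)])
p=camera_params("wrist");im=capture("wrist");cv2.imwrite("pics/w1.png",im[:,:,::-1])
for q in ([.566,.369,.104],[.476,.369,.104],[.455,.372,.104]): print(proj(p,q))
print(recognise("wrist","lever_grip"))
E
```

```text
time_s: 3.5
eef_pos: [0.4851, 0.2538, 0.2624]
eef_rot: [-0.001, -0.0, -0.707, 0.707]
force: [0.3, -0.3, 0.2]
opening: -0.001
[-3, 62, -61] [-0.0, 0.0, -0.1]
[-3, 172, -61] [-0.0, 0.0, -0.1]
[202.37519192 105.49319223]
[212.40910036 190.53793611]
[211.86599614 208.26213506]
[{'extent': [36.6, 130.2, 48.2, 79.0], 'score': 0.92}, {'extent': [207.4, 151.1, 33.4, 118.1], 'score': 0.57}, {'extent': [189.4, 280.4, 17.6, 55.5], 'score': 0.57}]
```

View pics/w1.png

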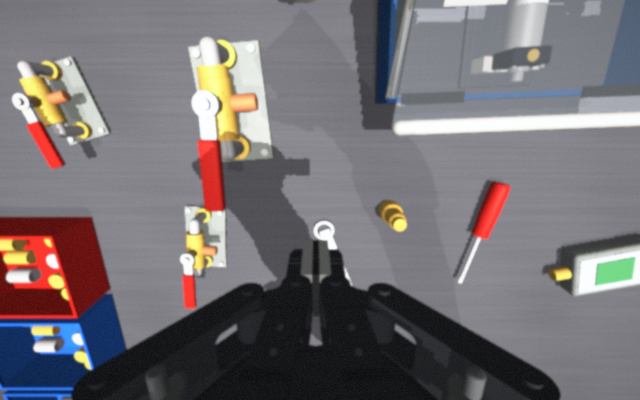

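```bash
python3 - <<'E'
from h import *
P=np.array([.566,.369]);o=get_obs()
L=[((.488,.312,.092),90,0)]
for th in np.radians([0,15,30,45,60,75,88,97]):
    q=P+.08*np.array([-np.cos(th),np.sin(th)])-.027*np.array([np.sin(th),np.cos(th)]); L.append(((*q,.092),90,0))
rows(L)
E
python3 -m crank '[[-3,80,-60,0,0,0,0],[-3,135,-60,0,0,0,0],[-3,170,-58,0,0,0,0],[-3,170,-58,0,0,0,0]]'
```

```text
[-7, 169, -50] [0.3, 0.7, 0.2]
[-5, 169, -80] [0.3, 0.7, 0.2]
[-1, 169, -102] [0.3, 0.7, 0.2]
[-3, 170, -124] [0.3, 0.7, 0.2]
[-10, 170, -145] [0.3, 0.7, 0.2]
[-23, 170, -163] [0.3, 0.7, 0.2]
[-40, 170, -177] [0.3, 0.7, 0.2]
[-57, 170, -186] [0.3, 0.7, 0.2]
[-70, 170, -189] [0.3, 0.7, 0.2]
time_s: 4.1
eef_pos: [0.4847, 0.3077, 0.0888]
eef_rot: [0.002, 0.004, -0.705, 0.709]
force: [0.4, -1.3, 0.9]
opening: -0.001
```

```bash
python3 -m crank '[[-2,-2,-22,0,0,0,0],[2,-2,-44,0,0,0,0],[0,-2,-66,0,0,0,0],[-7,-2,-87,0,0,0,0],[-20,-2,-105,0,0,0,0],[-37,-2,-119,0,0,0,0],[-54,-2,-128,0,0,0,0],[-60,-2,-131,0,0,0,0]]'; python3 -m crank '[[-5,0,0,0,0,0,0],[-10,0,0,0,0,0,0],[-14,0,0,0,0,0,0],[-18,0,0,0,0,0,0]]'
```

```text
time_s: 5.1
eef_pos: [0.5409, 0.4389, 0.0961]
eef_rot: [0.004, 0.005, -0.704, 0.71]
force: [-20.9, -11.8, 14.8]
opening: 0.003
time_s: 5.6
eef_pos: [0.5414, 0.4389, 0.0959]
eef_rot: [0.013, 0.018, -0.701, 0.713]
force: [-47.9, -16.7, 34.0]
opening: -0.004
```

```bash
python3 -m crank '[[20,0,0,0,0,0,0],[45,0,0,0,0,0,0],[45,-60,0,0,0,0,0],[45,-120,0,0,0,0,0],[45,-170,20,0,0,0,0],[45,-190,60,0,0,0,0],[45,-190,60,0,0,0,0]]'; python3 - <<'E'
from h import *
import cv2
p=camera_params("wrist");im=capture("wrist");cv2.imwrite("pics/w2.png",im[:,:,::-1])
P=np.array([.566,.369])
for a in (80,85,90,95,100):
  t=np.radians(a);print(a,proj(p,[*(P+.115*np.array([-np.cos(t),np.sin(t)])),.104]))
print(proj(p,[*P,.104]))
for l in ("lever_grip","flap_edge","cylinder_mid","coupling"): print(l,[(r['score'],r['extent']) for r in recognise("wrist",l)[:3]])
print(get_obs()['force'],get_obs()['joints'])
E
```

```text
time_s: 6.48
eef_pos: [0.5231, 0.3782, 0.29]
eef_rot: [0.001, 0.004, 0.708, -0.706]
force: [0.2, 1.0, -0.3]
opening: 0.002
80 [227.36691143 158.98019916]
85 [225.39390744 150.48401217]
90 [224.13137698 141.75985701]
95 [223.60892802 132.86745411]
100 [223.8517237  123.87136009]
[323.68770154 141.27295412]
lever_grip [(0.89, [163.6, 161.2, 36.7, 69.3]), (0.66, [279.9, 142.8, 114.7, 26.3]), (0.66, [622.0, 278.8, 36.0, 52.3])]
flap_edge [(0.88, [561.8, 90.8, 154.1, 146.0])]
cylinder_mid []
coupling [(0.89, [465.2, 233.9, 36.6, 32.9]), (0.65, [621.8, 278.6, 36.4, 51.2])]
[-1.00301261  0.77846328 -0.99199519] [-0.61580497  0.66390703 -0.16824701  1.43177059  0.1174526   1.05622738
 -2.37476723]
```

View pics/w2.png

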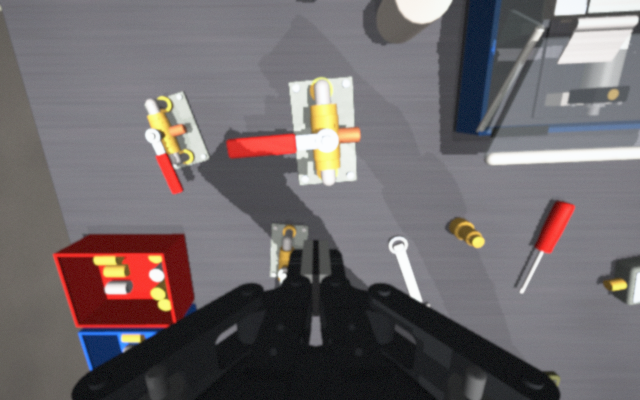

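The lever now runs from pivot (327,139) to tip (228,148), square to its pipe and on the stop (48 N push without movement). Next I'll move in front of the enclosure for a closer look.

```bash
python3 -m crank '[[40,-30,60,0,0,0,0],[80,-80,120,0,0,0,0],[120,-80,180,0,0,0,0],[130,-80,240,0,0,0,0],[130,-80,300,0,0,0,0],[130,-80,350,0,0,0,0],[130,-80,350,0,0,0,0],[130,-80,350,0,0,0,0]]'; python3 - <<'E'
from h import *
import cv2,pickle
o=get_obs();p=camera_params("wrist");im=capture("wrist");cv2.imwrite("pics/w3.png",im[:,:,::-1])
pickle.dump((o,p),open("w3.pkl","wb"));print(o['eef_pos'],o['joints'])
M=(.663,.032,.039)
print({k:proj(p,frame(M,np.array(v)/1e3)).round() for k,v in dict(eL=(-113,148,90),eR=(-113,-148,90),hingeL=(10,148,150),hR=(10,-148,150),cyl=(0,0,55),cap=(-60,0,55),rod=(-75,0,55)).items()})
print([(r['score'],r['extent']) for r in recognise("wrist","cylinder_mid")[:3]])
E
```

```text
time_s: 7.72
eef_pos: [0.391, 0.0298, 0.3646]
eef_rot: [0.001, -0.001, -0.707, 0.707]
force: [0.4, 0.5, -0.1]
opening: 0.001
[0.3909889  0.02975645 0.36464395] [-0.09407109  0.1985748  -0.12392646  1.99429416  0.03027438  0.95119093
 -1.80630117]
{'eL': array([206.,  49.]), 'eR': array([429.,  38.]), 'hingeL': array([ 163., -101.]), 'hR': array([ 463., -118.]), 'cyl': array([313., -47.]), 'cap': array([315.,   6.]), 'rod': array([316.,  19.])}
[]
```

View pics/w3.png

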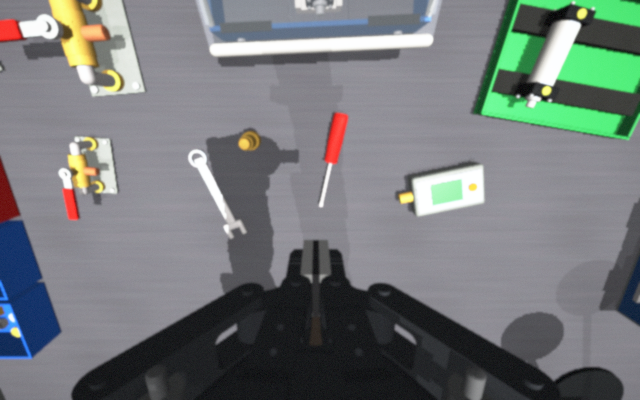

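```bash
python3 - <<'E'
from h import *
import pickle
np.set_printoptions(precision=4,suppress=True)
o,p=pickle.load(open("w3.pkl","rb"));S=camera_params("scene");D=camera_params("side")
s=lambda u,v:(130+u/2.1,70+v/2.06); d=lambda u,v:(200+u/2.1,90+v/2.1)
pt=dict(L=np.array([-113,148,90])/1e3,Rr=np.array([-113,-148,90])/1e3)
w=[(p,'L',(210,49)),(p,'Rr',(433,40))]
print(fitpose(pt,w,[.66,.03,.03]))
print(fitpose(pt,w+[(S,'L',s(412,303)),(S,'Rr',s(257,210)),(D,'L',d(238,255)),(D,'Rr',d(238,168))],[.66,.03,.03]))
for q in [(483,112),(519,-5),]: print(onz(p,q,.026))
print("tested caps",onz(p,(580,14),.059),onz(p,(546,91),.059))
def Tq(M,x,z,b,fl=-1): return (frame(M,np.array([x,0,z])/1e3),b,M[2],fl)
E
```

```text
(array([0.662 , 0.0256, 0.0326]), array([[-0.2,  0. ],
       [ 0.2,  0. ]]))
(array([0.662 , 0.0259, 0.0343]), array([[-0.2,  0.3],
       [ 0.1, -0.2],
       [ 0.4,  1.6],
       [-3.2, -2.2],
       [-0.2,  2.9],
       [ 0.6, -2.4]]))
[ 0.462  -0.2447  0.026 ]
[ 0.6247 -0.2677  0.026 ]
tested caps [ 0.5914 -0.3365  0.059 ] [ 0.4921 -0.3144  0.059 ]
```

```bash
cat > fk.py <<'E'
from h import *
import itertools
data=[([1.33,.689,-.195,1.565,.157,.902,-.215],[.1694,-.6009,.2305]),([-.6158,.6639,-.1682,1.4318,.1175,1.0562,-2.3748],[.5231,.3782,.29]),([-.0941,.1986,-.1239,1.9943,.0303,.9512,-1.8063],[.391,.0298,.3646])]
def fk(q,k,s3,s5):
    h,l1,l2,l3,e,g=k; r=R.from_euler('z',-q[0]);p=np.array([0,0,h])
    r=r*R.from_euler('y',q[1])*R.from_euler('z',s3*q[2]);p=p+r.apply([e,0,l1])
    r=r*R.from_euler('y',q[3])*R.from_euler('z',s5*q[4]);p=p+r.apply([-e,0,l2])
    r=r*R.from_euler('y',q[5]);p=p+r.apply([g,0,l3]); return p,r.apply([0,0,1])
if __name__=="__main__":
    np.set_printoptions(precision=3,suppress=True)
    for s3,s5 in itertools.product((1,-1),(1,-1)):
        f=lambda k:np.concatenate([np.r_[fk(q,k,s3,s5)[0]-p,0] for q,p in data])
        a=least_squares(f,[.33,.35,.35,.3,0,0]);print(s3,s5,a.x,np.abs(a.fun).max(),[fk(q,a.x,s3,s5)[1] for q,p in data])
E
python3 fk.py
```

```text
1 1 [-41.248   0.695   0.221 -41.083  -0.011  -0.044] 0.0479619721737022 [array([-0.   , -0.001, -1.   ]), array([ 0.   , -0.001, -1.   ]), array([-0.001,  0.   , -1.   ])]
1 -1 [-0.316  0.543  0.367 -0.368 -0.01  -0.   ] 0.015099063797515288 [array([-0.243, -0.023, -0.97 ]), array([ 0.094, -0.181, -0.979]), array([-0.002, -0.049, -0.999])]
-1 1 [-0.21   0.559  0.393 -0.258 -0.002  0.037] 0.03403782094647307 [array([ 0.226,  0.092, -0.97 ]), array([-0.139,  0.149, -0.979]), array([-0.011,  0.048, -0.999])]
-1 -1 [-24.753   0.655   0.273 -24.65   -0.006  -0.018] 0.046590441357304314 [array([ 0.001, -0.001, -1.   ]), array([-0.001,  0.001, -1.   ]), array([-0.001, -0.   , -1.   ])]
```

```bash
python3 -m crank '[[0,0,0,0,-85,0,0],[0,0,0,0,-85,0,0],[0,0,0,0,-85,0,0],[0,0,0,0,-85,0,0],[0,0,0,0,-85,0,0],[0,0,0,0,-85,0,0],[0,0,0,0,-85,0,0],[0,0,0,0,-85,0,0]]'; python3 - <<'E'
from h import *
M=(.662,.0257,.033)
T=lambda x,z,b:(frame(M,np.array([x,0,z])/1e3),b,M[2],-1)
print(get_obs()['joints'])
rows([T(-200,250,70),T(-180,150,25),T(-180,60,25)])
E
```

```text
time_s: 8.82
eef_pos: [0.3913, 0.033, 0.3647]
eef_rot: [0.481, -0.48, 0.519, -0.518]
force: [1.4, -0.2, -0.6]
opening: -0.002
[ 0.11366974  0.21334133 -0.39285257  1.98443012  0.09774831  0.9619532
 -0.40379411]
[9, 115, 72] [16.8, -95.2, -15.1]
[6, 215, 92] [54.0, -84.8, -48.4]
[7, 305, 92] [54.0, -84.8, -48.4]
```

```bash
python3 -m crank '[[9,30,20,16.8,-95.2,-15.1,0],[9,60,40,16.8,-95.2,-15.1,0],[9,80,60,16.8,-95.2,-15.1,0],[9,115,72,16.8,-95.2,-15.1,0],[9,115,72,16.8,-95.2,-15.1,0],[9,115,72,16.8,-95.2,-15.1,0],[9,115,72,16.8,-95.2,-15.1,0],[9,115,72,54,-84.8,-48.4,0]]'; python3 - <<'E'
from h import *
M=(.662,.0257,.033)
T=lambda x,z,b:(frame(M,np.array([x,0,z])/1e3),b,M[2],-1)
print(get_obs()['joints'])
rows([T(-190,180,40),T(-180,150,25),T(-180,60,25)])
E
```

```text
time_s: 9.82
eef_pos: [0.4712, 0.0057, 0.2505]
eef_rot: [-0.675, 0.694, 0.002, 0.251]
force: [0.8, -1.6, -0.8]
opening: 0.003
[ 0.02600131  0.38238092 -0.35198064  2.3031821   1.11439015  0.34599277
 -0.11034199]
[-29, 65, 11] [11.1, -19.5, -28.7]
[-30, 97, 13] [13.8, -18.1, -43.5]
[-62, 181, 10] [13.8, -18.1, -43.5]
```

```bash
python3 -m crank '[[-29,20,11,11.1,-19.5,-28.7,0],[-29,45,11,11.1,-19.5,-28.7,0],[-29,65,11,11.1,-19.5,-28.7,0],[-29,65,11,11.1,-19.5,-28.7,0],[-30,97,13,13.8,-18.1,-43.5,0],[-30,97,13,13.8,-18.1,-43.5,0],[-30,97,13,13.8,-18.1,-43.5,0],[-30,97,13,13.8,-18.1,-43.5,0]]'; python3 - <<'E'
from h import *
M=(.662,.0257,.033)
T=lambda x,z,b:(frame(M,np.array([x,0,z])/1e3),b,M[2],-1)
print(get_obs()['joints'])
rows([T(-180,150,25),T(-180,60,25),T(-101,64,25)])
E
```

```text
time_s: 10.82
eef_pos: [0.5723, 0.0347, 0.1542]
eef_rot: [-0.616, 0.668, 0.287, 0.304]
force: [0.7, 0.5, -0.3]
opening: -0.001
[ 0.35643553  1.32332202 -1.47206426  2.55755038  2.16588902  1.88968705
 -0.61645861]
[-62, -64, -19] [5.9, 0.1, -15.6]
[-130, -6, -14] [5.9, 0.1, -15.6]
[-76, 51, -8] [5.9, 0.1, -15.6]
```

```bash
cat > fk.py <<'E'
from h import *
D=[([1.33,.689,-.195,1.565,.157,.902,-.215],[.1694,-.6009,.2305],[.0968,-.097,.7011,-.6998]),
([-.6158,.6639,-.1682,1.4318,.1175,1.0562,-2.3748],[.5231,.3782,.29],[.001,.004,.708,-.706]),
([-.0941,.1986,-.1239,1.9943,.0303,.9512,-1.8063],[.391,.0298,.3646],[.001,-.001,-.707,.707]),
([.11367,.21334,-.39285,1.98443,.09775,.96195,-.40379],[.3913,.033,.3647],[.481,-.48,.519,-.518]),
([.026,.38238,-.35198,2.30318,1.11439,.34599,-.11034],[.4712,.0057,.2505],[-.675,.694,.002,.251]),
([.35644,1.32332,-1.47206,2.55755,2.16589,1.88969,-.61646],[.5723,.0347,.1542],[-.616,.668,.287,.304])]
E=R.from_euler
def chain(q,k,s):
    T=k[:12].reshape(4,3); r=E('z',s[0]*q[0]); p=r.apply(T[0]); P=[p]
    r=r*E('y',s[1]*q[1])*E('z',s[2]*q[2]); p=p+r.apply(T[1]); P.append(p)
    r=r*E('y',s[3]*q[3])*E('z',s[4]*q[4]); p=p+r.apply(T[2]); P.append(p)
    r=r*E('y',s[5]*q[5]); r=r*E('z',s[6]*q[6]); p=p+r.apply(T[3]); P.append(p)
    return P,r*R.from_rotvec(k[12:15])
def fit():
    import itertools
    best=None
    for s in itertools.product([-1],[1],[1,-1],[1,-1],[1,-1],[1,-1],[1,-1]):
        def f(k):
            o=[]
            for q,p,w in D:
                P,r=chain(q,k,s);o+=[P[-1]-p,.3*(rot(w).inv()*r).as_rotvec(),]
            return np.concatenate(o+[1e-4*k[:12]])
        for w0 in ([0,0,0],[1.57,0,0],[-1.57,0,0],[0,0,1.57],[1.2,1.2,1.2],[-1.2,1.2,-1.2],[1.2,-1.2,-1.2],[-1.2,-1.2,1.2]):
            a=least_squares(f,[0,0,.3,0,0,.35,0,0,.35,0,0,.3]+w0,max_nfev=60)
            if best is None or a.cost<best[0]: best=(a.cost,a.x,s,np.abs(a.fun).max())
    return best
if __name__=="__main__":
    import pickle
    np.set_printoptions(precision=3,suppress=True)
    b=fit();print(b);pickle.dump(b,open("fk.pkl","wb"))
E
time python3 fk.py
```

```text
(np.float64(1.9392508046942162e-05), array([ 0.   , -0.015,  0.353, -0.005, -0.03 ,  0.562, -0.002, -0.002,
        0.347,  0.   ,  0.002,  0.339,  1.208, -1.208, -1.208]), (-1, 1, -1, 1, -1, 1, -1), np.float64(0.003229546527672128))
real	1m51.848s
user	1m50.512s
sys	0m0.115s
```

```bash
cat > ik.py <<'E'
from fk import *
import pickle
_,K,S_,_=pickle.load(open("fk.pkl","rb"))
lo=np.array([-3.01,-.46,-1.47,.13,-1,.04,-2.66])+.02;hi=np.array([3.01,2.08,1.51,2.56,4.14,2.09,2.66])-.02
M=(.662,.0257,.033)
T=lambda x,z,b,fl=-1:(frame(M,np.array([x,0,z])/1e3),b,M[2],fl)
def ik(t,seeds):
    best=(9,)
    for q0 in seeds:
        def f(q):
            P,r=chain(q,K,S_); return np.r_[P[-1]-t[0],.3*(r.inv()*tool(*t[1:])).as_rotvec(),.002*(q-q0)]
        a=least_squares(f,np.clip(q0,lo+.01,hi-.01),bounds=(lo,hi),max_nfev=100)
        e=np.linalg.norm(a.fun[:6])
        if e<best[0]: best=(e,a.x,chain(a.x,K,S_)[0])
    return best
E
python3 - <<'E'
from ik import *
np.set_printoptions(precision=2,suppress=True)
rng=np.random.default_rng(0)
seeds=[np.array(d[0]) for d in D[2:]]+[rng.uniform(lo,hi)*[.3,1,1,1,1,1,1] for _ in range(8)]
for t in [(-110,61,25),(-110,61,42),(-110,45,42),(-110,61,55),(-27,257,42),(-22,200,42),(10,39,57)]:
  for fl in (-1,1):
    b=ik(T(*t,fl),seeds);print(t,fl,round(b[0],4),b[1],"elbow",b[2][1])
E
```

```text
(-110, 61, 25) -1 0.0396 [ 0.61  2.06 -1.44  2.54  3.21  1.97  0.2 ] elbow [ 0.38 -0.3   0.06]
(-110, 61, 25) 1 0.0415 [ 0.39  1.74 -0.93  2.54  3.16  2.07  2.64] elbow [ 0.49 -0.25  0.24]
(-110, 61, 42) -1 0.0175 [ 0.51  1.61 -1.45  2.54  2.44  1.85 -0.33] elbow [ 0.48 -0.3   0.3 ]
(-110, 61, 42) 1 0.0192 [ 0.47  1.5  -1.27  2.54  2.48  1.74  2.64] elbow [ 0.49 -0.28  0.37]
(-110, 45, 42) -1 0.0145 [ 0.52  1.67 -1.45  2.54  2.5   1.88 -0.28] elbow [ 0.47 -0.3   0.27]
(-110, 45, 42) 1 0.0163 [ 0.46  1.54 -1.24  2.54  2.54  1.76  2.64] elbow [ 0.49 -0.28  0.34]
(-110, 61, 55) -1 0.0 [ 0.54  1.43 -1.44  2.45  2.16  1.58 -0.35] elbow [ 0.47 -0.31  0.4 ]
(-110, 61, 55) 1 0.0001 [ 0.28  1.08 -0.76  2.46  2.48  1.11  2.24] elbow [ 0.47 -0.18  0.6 ]
(-27, 257, 42) -1 0.0 [ 0.6   0.99 -1.45  2.31  2.09  1.25 -0.34] elbow [ 0.39 -0.3   0.64]
(-27, 257, 42) 1 0.0001 [ 0.32  0.67 -0.76  2.33  2.41  0.8   2.3 ] elbow [ 0.33 -0.15  0.78]
(-22, 200, 42) -1 0.0 [ 0.57  1.16 -1.45  2.34  2.2   1.4  -0.33] elbow [ 0.43 -0.31  0.55]
(-22, 200, 42) 1 0.0001 [ 0.29  0.82 -0.74  2.35  2.51  0.95  2.24] elbow [ 0.39 -0.16  0.72]
(10, 39, 57) -1 0.0 [ 0.56  1.45 -1.4   2.07  2.13  1.34 -0.02] elbow [ 0.46 -0.32  0.39]
(10, 39, 57) 1 0.0001 [ 0.28  1.08 -0.7   2.09  2.32  0.77  2.54] elbow [ 0.47 -0.18  0.61]
```

```bash
cat >> ik.py <<'E'
def lift(g,b,c,push=0):
    g=np.radians(g+3);t=np.radians(b);a=np.array([np.cos(t),-np.sin(t)]);n=np.array([np.sin(t),np.cos(t)])
    x=np.array([10,150])+137*np.array([-np.cos(g),np.sin(g)])-(19-push)*n+c*a; return (*x,b)
E
python3 - <<'E'
from ik import *
np.set_printoptions(precision=2,suppress=True)
q=np.array(get_obs()['joints']);print(q)
pts=[(-160,230,60),(-170,130,55),(-155,70,52),(-105,35,50),lift(-29,50,35),lift(-29,46,30),lift(-10,50,35),lift(10,48,35),lift(30,45,30),lift(50,43,25),lift(70,42,20),lift(70,42,60),lift(70,42,90),(10,39,57)]
for t in pts:
    b=ik(T(*t),[q,np.r_[q[:2],-.8,q[3:]]]);q=b[1] if b[0]<.01 else q;print(np.round(t),round(b[0],4),b[1],"elbow",b[2][1],b[2][2])
E
```

```text
[ 0.36  1.32 -1.47  2.56  2.17  1.89 -0.62]
[-160  230   60] 0.0 [ 0.63  0.81 -1.45  2.4   1.68  1.03 -0.3 ] elbow [ 0.33 -0.27  0.72] [0.33 0.01 0.52]
[-170  130   55] 0.0177 [ 0.52  1.15 -1.45  2.54  1.96  1.41 -0.52] elbow [ 0.44 -0.28  0.55] [0.32 0.01 0.42]
[-155   70   52] 0.0218 [ 0.5   1.41 -1.45  2.54  2.14  1.64 -0.46] elbow [ 0.48 -0.29  0.41] [0.33 0.01 0.35]
[-105   35   50] 0.0 [ 0.41  1.34 -1.04  2.49  2.47  1.47 -0.68] elbow [ 0.49 -0.25  0.46] [0.34 0.01 0.3 ]
[-105.   51.   50.] 0.0 [ 0.41  1.3  -1.06  2.5   2.43  1.45 -0.68] elbow [ 0.49 -0.25  0.48] [0.34 0.01 0.31]
[-106.   55.   46.] 0.0021 [ 0.5   1.54 -1.39  2.54  2.4   1.77 -0.42] elbow [ 0.48 -0.29  0.34] [0.32 0.01 0.3 ]
[-118.   94.   50.] 0.0012 [ 0.51  1.38 -1.45  2.54  2.19  1.65 -0.46] elbow [ 0.48 -0.29  0.43] [0.33 0.01 0.36]
[-114.  142.   48.] 0.0031 [ 0.51  1.23 -1.45  2.54  2.14  1.56 -0.51] elbow [ 0.46 -0.29  0.51] [0.33 0.01 0.4 ]
[-97. 190.  45.] 0.0 [ 0.53  1.11 -1.45  2.52  2.13  1.47 -0.52] elbow [ 0.43 -0.28  0.57] [0.33 0.01 0.43]
[-67. 228.  43.] 0.0 [ 0.57  1.03 -1.45  2.43  2.11  1.35 -0.45] elbow [ 0.4  -0.29  0.62] [0.35 0.02 0.46]
[-28. 254.  42.] 0.0 [ 0.6   1.   -1.45  2.32  2.09  1.26 -0.34] elbow [ 0.39 -0.3   0.63] [0.38 0.02 0.48]
[  2. 227.  42.] 0.0 [ 0.58  1.07 -1.4   2.25  2.16  1.26 -0.3 ] elbow [ 0.41 -0.3   0.6 ] [0.41 0.02 0.45]
[ 24. 207.  42.] 0.0 [ 0.57  1.12 -1.37  2.2   2.2   1.25 -0.27] elbow [ 0.42 -0.3   0.57] [0.44 0.02 0.43]
[10 39 57] 0.0 [ 0.44  1.21 -1.03  2.07  2.18  1.   -0.31] elbow [ 0.47 -0.26  0.53] [0.49 0.02 0.32]
```

```bash
python3 - <<'E'
from ik import *
rows([T(-160,230,65)])
E
```

```text
[12, -101, -22] [5.6, -2.0, 24.3]
```

```bash
python3 -m crank '[[12,-50,-11,3,-1,12,0],[12,-101,-22,5.6,-2,24.3,0],[12,-101,-22,5.6,-2,24.3,0],[12,-101,-22,5.6,-2,24.3,0]]'; python3 - <<'E'
from ik import *
print(np.round(get_obs()['joints'],2))
rows([T(-160,230,65),T(-165,120,72),T(-150,50,68),T(-108,35,52)])
E
```

```text
time_s: 11.32
eef_pos: [0.5029, 0.0219, 0.2349]
eef_rot: [0.693, -0.687, -0.166, -0.142]
force: [0.3, -0.3, -0.2]
opening: 0.007
[ 0.64  0.78 -1.42  2.31  1.52  0.97 -0.12]
[-3, 4, -1] [-0.1, 0.0, 0.1]
[-54, 101, -2] [-0.1, 0.0, 7.1]
[-70, 171, -2] [-0.1, 0.0, 3.1]
[-39, 203, -2] [-0.1, 0.0, -12.9]
```

```bash
python3 -m crank '[[-30,50,-1,0,0,4,0],[-54,101,-2,0,0,7,0],[-62,140,-2,0,0,5,0],[-70,171,-2,0,0,3,0],[-60,185,-2,0,0,-4,0],[-46,200,-2,0,0,-10,0],[-39,203,-2,0,0,-13,0],[-39,203,-2,0,0,-13,0]]'; python3 - <<'E'
from ik import *
print(np.round(get_obs()['joints'],2))
rows([T(-108,35,52),T(*lift(-29,51,35)),T(*lift(-10,52,35)),T(*lift(10,50,35)),T(*lift(30,45,25)),T(*lift(50,43,12))])
E
```

```text
time_s: 12.32
eef_pos: [0.5519, 0.0214, 0.0303]
eef_rot: [0.673, -0.665, -0.241, -0.217]
force: [-0.8, -0.5, -0.4]
opening: 0.0
[ 0.44  1.37 -1.13  2.48  2.39  1.48 -0.6 ]
[5, -2, 1] [-0.1, 0.1, -0.2]
[16, -14, 1] [-0.1, 0.1, -1.2]
[32, -56, 1] [-0.1, 0.1, -0.2]
[64, -91, 1] [-0.1, 0.1, -2.2]
[108, -123, 1] [-0.1, 0.1, -7.2]
[154, -143, 1] [-0.1, 0.1, -9.2]
```

```bash
python3 -m crank '[[10,-8,1,0,0,-1,0],[16,-14,1,0,0,-1,0],[21,-28,1,0,0,0,0],[26,-42,1,0,0,0,0],[32,-56,1,0,0,0,0],[42,-68,1,0,0,-1,0],[53,-80,1,0,0,-2,0],[64,-91,1,0,0,-2,0]]'; python3 - <<'E'
from ik import *
import cv2
print(np.round(get_obs()['joints'],2))
rows([T(*lift(10,50,35)),T(*lift(30,45,25)),T(*lift(50,43,12)),T(-42,264,42)])
a=capture("scene")[120:340,180:430];b=capture("side")[90:310,180:430]
cv2.imwrite("pics/l1.png",cv2.resize(np.hstack([a,b])[:,:,::-1],None,fx=1.6,fy=1.6))
E
```

```text
time_s: 13.32
eef_pos: [0.5422, 0.0206, 0.1418]
eef_rot: [0.67, -0.661, -0.253, -0.225]
force: [-12.2, 1.5, -0.7]
opening: -0.002
[ 0.47  1.1  -1.27  2.53  2.17  1.36 -0.61]
[3, 3, 1] [-0.2, 0.4, -0.5]
[48, -28, 1] [-0.2, 0.4, -5.5]
[94, -46, 1] [-0.2, 0.4, -7.5]
[138, -45, 0] [-0.2, 0.4, -8.5]
```

View pics/l1.png

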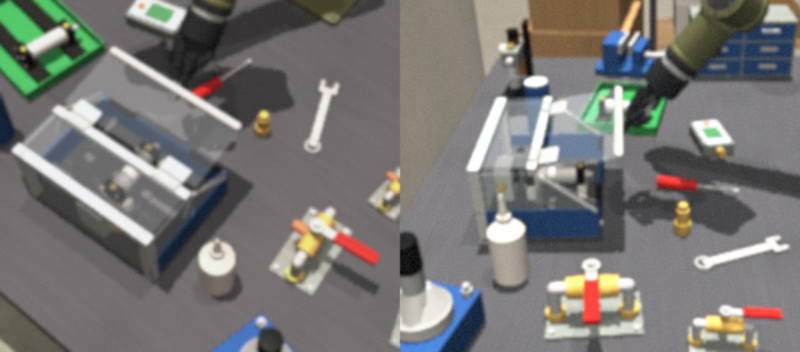

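The flap (tube now at roughly (620,120) in the side view) is up to about level on the fingers, so I'll continue up the arc.

```bash
python3 -m crank '[[14,-10,1,0,0,-1,0],[31,-18,1,0,0,-3,0],[48,-28,1,0,0,-5,0],[64,-35,1,0,0,-6,0],[80,-41,1,0,0,-7,0],[94,-46,1,0,0,-7,0]]'; python3 - <<'E'
from ik import *
print(np.round(get_obs()['joints'],2))
rows([T(*lift(50,43,12)),T(-42,264,42),T(-32,236,42),T(-18,198,42)])
E
```

```text
time_s: 14.18
eef_pos: [0.5896, 0.0228, 0.2394]
eef_rot: [0.653, -0.644, -0.293, -0.271]
force: [0.5, 0.2, -2.3]
opening: 0.001
[ 0.55  0.93 -1.35  2.43  2.13  1.24 -0.52]
[-4, -2, 1] [0.0, 0.1, 0.0]
[39, 6, 0] [0.0, 0.1, -1.0]
[25, 32, 1] [0.0, 0.1, -1.0]
[7, 68, 1] [0.0, 0.1, -1.0]
```

```bash
python3 -m crank '[[12,1,0,0,0,0,0],[26,3,0,0,0,-1,0],[41,6,0,0,0,-1,0],[36,15,0,0,0,-1,0],[31,24,1,0,0,-1,0],[25,32,1,0,0,-1,0]]'; python3 - <<'E'
from ik import *
import cv2
print(np.round(get_obs()['joints'],2))
rows([T(-32,236,42),T(-18,198,42),T(-15,170,45),T(-10,140,50),T(0,90,57),T(10,39,57)])
a=capture("scene")[100:320,180:430];b=capture("side")[60:280,180:430]
cv2.imwrite("pics/l2.png",cv2.resize(np.hstack([a,b])[:,:,::-1],None,fx=1.6,fy=1.6))
E
```

```text
time_s: 14.92
eef_pos: [0.6292, 0.0255, 0.2335]
eef_rot: [0.651, -0.641, -0.299, -0.276]
force: [-0.8, -0.6, 0.1]
opening: -0.003
[ 0.55  0.97 -1.32  2.34  2.17  1.21 -0.45]
[2, -1, -1] [-0.0, 0.1, -0.1]
[-16, 35, -1] [-0.0, 0.1, -0.1]
[-35, 56, -1] [-0.0, 0.1, 2.9]
[-54, 80, -1] [-0.0, 0.1, 7.9]
[-85, 120, -1] [-0.0, 0.1, 14.9]
[-116, 162, -1] [-0.0, 0.1, 14.9]
```

View pics/l2.png

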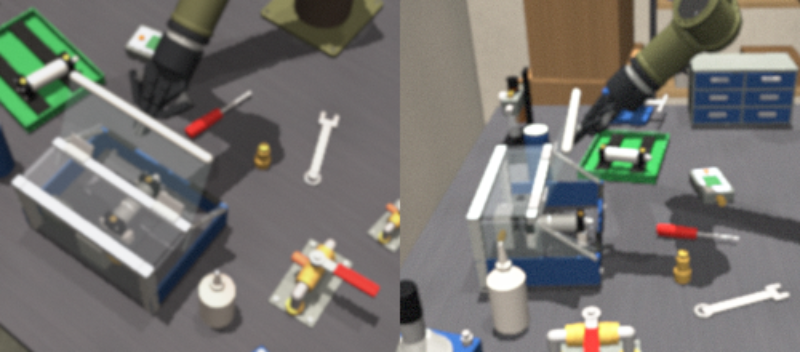

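```bash
python3 -m crank '[[-8,18,-1,0,0,0,0],[-16,35,-1,0,0,0,0],[-35,56,-1,0,0,3,40],[-54,80,-1,0,0,8,100],[-64,94,-1,0,0,11,100],[-74,106,-1,0,0,14,100],[-82,116,-1,0,0,15,100],[-82,116,-1,0,0,15,100]]'; python3 - <<'E'
from ik import *
import cv2
o=get_obs();print(np.round(o['joints'],2),o['opening'])
rows([T(0,90,57),T(10,39,57)])
p=camera_params("wrist");im=capture("wrist");cv2.imwrite("pics/w4.png",im[:,:,::-1])
for n,v in dict(cyl=(0,0,55),caps=(-60,0,55),rod=(-75,0,55)).items(): print(n,proj(p,frame(M,np.array(v)/1e3)).round())
print([(r['score'],r['extent']) for r in recognise("wrist","cylinder_mid")[:3]])
b=capture("side")[60:280,180:430]
cv2.imwrite("pics/l3.png",np.hstack([im[:,:,::-1],cv2.resize(b,(455,400))[:,:,::-1]])[:, :1095][::1,::1] if 0 else cv2.resize(np.hstack([im[:,:,::-1],cv2.resize(b,(455,400))[:,:,::-1]]),(800,292)))
E
```

```text
time_s: 16.02
eef_pos: [0.6604, 0.0248, 0.095]
eef_rot: [0.681, -0.675, -0.212, -0.189]
force: [-0.0, -0.6, -1.5]
opening: 1.0
[ 0.49  1.15 -1.16  2.1   2.04  1.04 -0.21] 0.999889641416689
[-1, 5, 1] [0.1, 0.1, -0.1]
[-21, 53, 1] [0.1, 0.1, -0.1]
cyl [317. 202.]
caps [317. 128.]
rod [317. 101.]
[(0.73, [319.3, 192.6, 79.0, 164.3])]
```

View pics/l3.png

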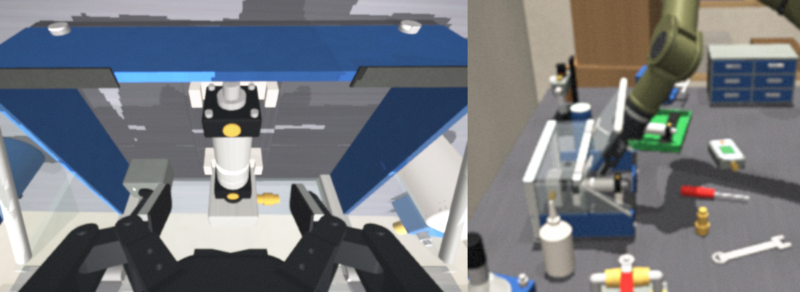

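```bash
python3 - <<'E'
from ik import *
import cv2
p=camera_params("wrist");im=cv2.imread("pics/w4.png")
c=cv2.resize(im[90:300,250:390],None,fx=2.8,fy=2.8,interpolation=cv2.INTER_CUBIC)
d=c.copy()
for x in (-60,-42,42,60):
  for y in (-20,20):
    u=(proj(p,frame(M,np.array([x,y,75])/1e3))-[250,90])*2.8; cv2.circle(d,tuple(int(v) for v in u),3,(0,0,255),-1)
u=(proj(p,frame(M,np.array([-75,0,55])/1e3))-[250,90])*2.8; cv2.circle(d,tuple(int(v) for v in u),3,(0,255,0),-1)
cv2.imwrite("pics/c4.png",np.hstack([c,d]))
E
```

```text
(no output)
```

View pics/c4.png

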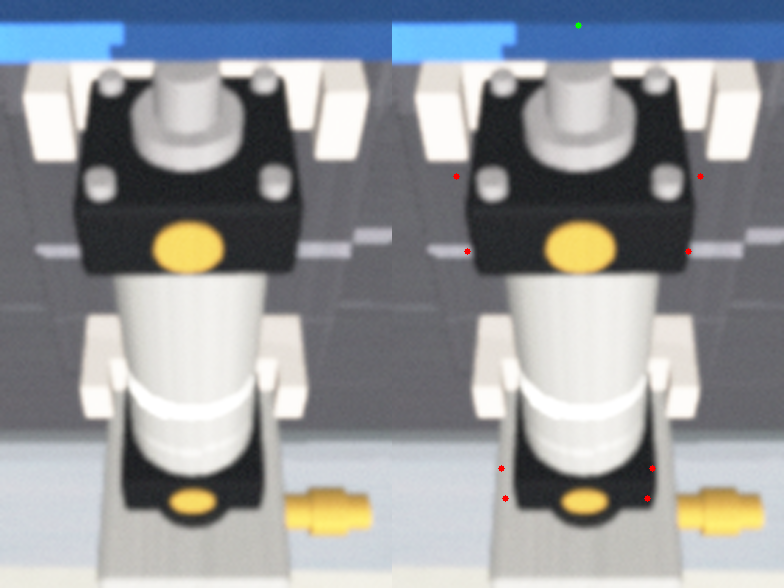

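```bash
sed -i 's/^M=.*/M=(.668,.027,.042)/' ik.py; python3 - <<'E'
from ik import *
rows([T(10,39,57),T(10,64,57)])
E
```

```text
[-16, 58, 2] [0.3, -0.3, -0.0]
[-3, 37, 2] [0.3, -0.3, -0.0]
```

```bash
python3 -m crank '[[-5,20,1,0.3,-0.3,0,100],[-11,40,2,0.3,-0.3,0,100],[-16,58,2,0.3,-0.3,0,100],[-16,58,2,0.3,-0.3,0,100]]'; python3 - <<'E'
from ik import *
o=get_obs();print(np.round(o['joints'],2),o['force'],o['moment']);rows([T(10,39,57)])
E
```

```text
time_s: 16.68
eef_pos: [0.6784, 0.0273, 0.0375]
eef_rot: [0.682, -0.674, -0.214, -0.186]
force: [-0.1, 0.1, -0.5]
opening: 0.997
[ 0.47  1.26 -1.11  2.05  2.15  1.06 -0.22] [-0.08558855  0.10733859 -0.53105327] [-2.67667963e-04  5.73703248e-01  4.64481320e-02]
[0, -1, 0] [0.0, -0.1, -0.1]
```

Now I'll close the grip.

```bash
python3 -m crank '[[0,0,0,0,0,0,30],[0,0,0,0,0,0,20],[0,0,0,0,0,0,20],[0,0,0,0,0,0,20],[0,0,0,0,0,0,20],[0,0,0,0,0,0,20]]' 80; python3 - <<'E'
from ik import *
print(get_obs()['moment']); rows([T(10,39,57),T(10,66,57),T(-12,100,57),T(-45,150,57),T(-150,200,57)])
E
```

```text
time_s: 17.42
eef_pos: [0.679, 0.0276, 0.0401]
eef_rot: [0.682, -0.674, -0.216, -0.187]
force: [-2.7, -1.9, 6.0]
opening: 0.374
[-0.30721962  0.4778287  -0.10521578]
[-1, 0, 0] [0.0, 0.0, 0.1]
[13, -22, 0] [0.0, 0.0, 0.1]
[13, -63, 0] [0.0, 0.0, 0.1]
[13, -123, 0] [0.0, 0.0, 0.1]
[-48, -222, 0] [0.0, 0.0, 0.1]
```

```bash
python3 -m crank '[[4,-6,0,0,0,0,20],[8,-12,0,0,0,0,20],[13,-22,0,0,0,0,20],[13,-22,0,0,0,0,20]]'; python3 -m crank '[[0,-14,0,0,0,0,20],[0,-28,0,0,0,0,20],[0,-42,0,0,0,0,20],[0,-42,0,0,0,0,20]]'; python3 - <<'E'
from ik import *
import cv2
o=get_obs();print(np.round(o['joints'],2),o['moment']); rows([T(-12,100,57),T(-45,150,57),T(-150,200,57)])
im=capture("wrist");b=capture("side")[60:280,180:430]
cv2.imwrite("pics/l4.png",cv2.resize(np.hstack([im[:,:,::-1],cv2.resize(b,(455,400))[:,:,::-1]]),(800,292)))
E
```

```text
time_s: 17.92
eef_pos: [0.6784, 0.028, 0.0661]
eef_rot: [0.682, -0.673, -0.216, -0.187]
force: [-0.8, 0.5, -2.2]
opening: 0.377
time_s: 18.42
eef_pos: [0.6548, 0.027, 0.1013]
eef_rot: [0.682, -0.673, -0.216, -0.187]
force: [-0.5, 0.1, -2.4]
opening: 0.375
[ 0.49  1.14 -1.17  2.12  2.04  1.05 -0.22] [ 0.02883283  0.8918968  -0.01046949]
[0, 2, -1] [-0.0, 0.0, 0.1]
[0, -58, -1] [-0.0, 0.0, 0.1]
[-61, -157, 0] [-0.0, 0.0, 0.1]
```

View pics/l4.png

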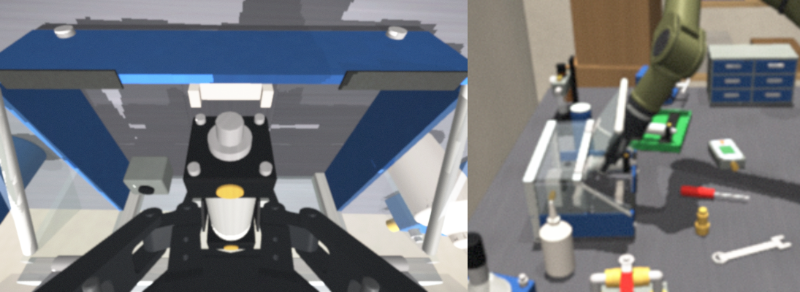

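```bash
python3 - <<'E'
from ik import *
np.set_printoptions(precision=2,suppress=True)
q=np.array(get_obs()['joints'])
L=[(-45,138,57),(-90,140,63),(-140,140,70),(-200,150,76),(-250,165,80)]
for t in L:
    b=ik(T(*t),[q]);q=b[1];print(t,round(b[0],4),q)
rows([T(*t) for t in L])
E
```

```text
(-45, 138, 57) 0.0 [ 0.52  1.05 -1.21  2.2   1.99  1.05 -0.25]
(-90, 140, 63) 0.0 [ 0.53  1.   -1.23  2.23  1.83  1.01 -0.21]
(-140, 140, 70) 0.0 [ 0.54  0.96 -1.24  2.25  1.65  0.97 -0.13]
(-200, 150, 76) 0.0 [ 0.56  0.9  -1.28  2.31  1.49  0.95 -0.09]
(-250, 165, 80) 0.0 [ 0.58  0.84 -1.33  2.36  1.35  0.93 -0.06]
[-6, -49, 0] [0.0, -0.0, 0.0]
[-43, -75, 0] [0.0, -0.0, 6.0]
[-85, -103, 0] [0.0, -0.0, 13.0]
[-130, -144, 0] [0.0, -0.0, 19.0]
[-163, -184, 0] [0.0, -0.0, 23.0]
```

```bash
python3 -m crank '[[-3,-25,0,0,0,0,20],[-6,-49,0,0,0,0,20],[-24,-62,0,0,0,3,20],[-43,-75,0,0,0,6,20],[-64,-89,0,0,0,9,20],[-85,-103,0,0,0,13,20]]'; python3 -m crank '[[-22,-20,0,0,0,3,20],[-45,-41,0,0,0,6,20],[-62,-61,0,0,0,8,20],[-78,-81,0,0,0,10,20],[-78,-81,0,0,0,10,20],[-78,-81,0,0,0,10,20]]'; python3 - <<'E'
from ik import *
import cv2
o=get_obs();print(np.round(o['joints'],2),o['moment'])
im=capture("scene")[90:310,150:430];b=capture("side")[60:280,180:430]
cv2.imwrite("pics/l5.png",cv2.resize(np.hstack([im,b])[:,:,::-1],None,fx=1.5,fy=1.5))
E
```

```text
time_s: 19.27
eef_pos: [0.527, 0.0213, 0.1397]
eef_rot: [0.699, -0.694, -0.137, -0.108]
force: [-0.2, 0.6, -4.1]
opening: 0.379
time_s: 20.02
eef_pos: [0.4277, 0.0171, 0.1891]
eef_rot: [0.706, -0.703, -0.077, -0.048]
force: [-0.0, 0.0, -3.2]
opening: 0.376
[ 0.6   0.79 -1.33  2.31  1.26  0.91  0.04] [-0.02183211  0.30994034  0.00123657]
```

View pics/l5.png

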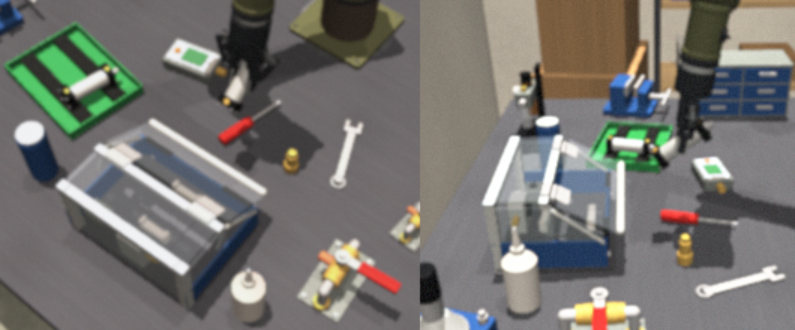

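```bash
cat > tray.py <<'E'
from ik import *
import cv2,pickle
from scipy.optimize import minimize
W=pickle.load(open("w3.pkl","rb"))[1]
V=[("pics/scene0.png",camera_params("scene")),("pics/side0.png",camera_params("side")),("pics/w3.png",W)]
B=np.array([[x,y,z] for x in(-.1,.1) for y in(-.13,.13) for z in(0,.026)])
masks=[]
for f,p in V:
    h=cv2.cvtColor(cv2.imread(f),cv2.COLOR_BGR2HSV);m=cv2.inRange(h,(50,100,40),(75,255,255))
    n,l,s,_=cv2.connectedComponentsWithStats(cv2.morphologyEx(m,cv2.MORPH_CLOSE,np.ones((5,5))))
    m=(l==1+s[1:,4].argmax()).astype(np.uint8);c=np.vstack(cv2.findContours(m,0,2)[0]);m=cv2.fillPoly(m*0,[cv2.convexHull(c)],1);masks.append(m);print(f,m.sum())
def cost(s,i=None):
    t=0
    for k,((f,p),m) in enumerate(zip(V,masks)):
        if i is not None and k not in i: continue
        q=np.array([proj(p,frame(s,b)) for b in B]);h=cv2.convexHull((q*16).astype(np.float32)).astype(np.int32)
        r=cv2.fillConvexPoly(np.zeros_like(m),h,1,shift=4);t+=(r!=m).sum()/m.sum()
    return t
for i in (None,[0],[1],[2]):
    a=minimize(cost,[.537,-.38,-.18],args=(i,),method="Nelder-Mead",options=dict(initial_simplex=[[.537,-.38,-.18],[.55,-.38,-.18],[.537,-.365,-.18],[.537,-.38,-.1]]));print(i,a.x.round(4),round(a.fun,3))
print("now",get_obs()['eef_pos'])
E
python3 tray.py
```

```text
pics/scene0.png 3810
pics/side0.png 1359
pics/w3.png 19331
None [ 0.5375 -0.3879 -0.1702] 0.244
[0] [ 0.5349 -0.3864 -0.1731] 0.042
[1] [ 0.5365 -0.3865 -0.1093] 0.188
[2] [ 0.5368 -0.3866 -0.1628] 0.002
now [0.42733489 0.01721313 0.18884825]
```

```bash
cat > place.py <<'E'
from ik import *
TR=(.5368,-.3866,-.163)
def C(h,b=57,cy=-.045,cx=0,psi=None):  # cylinder centre h above seat
    psi=TR[2] if psi is None else psi; t=np.radians(b)
    c=frame(TR,np.array([cx,cy,.039+h])); a=np.array([np.cos(t)*np.cos(psi),np.cos(t)*np.sin(psi),-np.sin(t)]); return (c+.0185*a,b,psi,-1)
E
python3 - <<'E'
from place import *
np.set_printoptions(precision=2,suppress=True)
q=np.array(get_obs()['joints'])
L=[(np.array([.46,-.15,.27]),75,-.05,-1),C(.17,65),C(.08),C(.01),C(0)]
for t in L:
    b=ik(t,[q]);q=b[1];print(t[0].round(3),round(b[0],4),q,"el",b[2][1],b[2][2])
rows(L)
E
```

```text
[ 0.46 -0.15  0.27] 0.0 [ 1.11  0.71 -1.45  2.13  1.07  0.92  0.61] el [ 0.15 -0.36  0.76] [ 0.37 -0.15  0.6 ]
[ 0.54 -0.43  0.19] 0.0 [ 1.35  1.03 -1.27  1.78  1.3   0.82  1.03] el [ 0.08 -0.49  0.62] [ 0.4  -0.41  0.5 ]
[ 0.54 -0.43  0.1 ] 0.0 [ 1.41  1.25 -1.3   1.92  1.79  0.78  0.72] el [ 0.06 -0.54  0.51] [ 0.36 -0.4   0.39]
[ 0.54 -0.43  0.03] 0.0 [ 1.4   1.38 -1.27  1.92  1.96  0.8   0.67] el [ 0.07 -0.55  0.44] [ 0.36 -0.4   0.32]
[ 0.54 -0.43  0.02] 0.0 [ 1.4   1.39 -1.26  1.92  1.98  0.8   0.66] el [ 0.07 -0.55  0.43] [ 0.36 -0.4   0.31]
[40, -76, -168] [-1.2, 5.1, -5.0]
[91, 12, -454] [-3.5, 11.2, -14.9]
[77, 100, -454] [-4.3, 10.9, -22.9]
[65, 169, -454] [-4.3, 10.9, -22.9]
[63, 179, -454] [-4.3, 10.9, -22.9]
```

```bash
python3 -m crank '[[13,-40,-50,0,1,-1,20],[27,-76,-105,-1,3,-3,20],[40,-76,-168,-1.2,5,-5,20],[55,-60,-230,-2,7,-8,20],[70,-30,-290,-2.5,8,-10,20],[85,-10,-345,-3,10,-13,20],[91,0,-400,-3.5,11,-15,20],[91,5,-454,-3.5,11.2,-15,20]]'; python3 - <<'E'
from place import *
o=get_obs();print(np.round(o['joints'],2),o['moment'],o['force'])
rows([C(.17,65),C(.10),C(.05),C(.012)])
E
```

```text
time_s: 21.12
eef_pos: [0.5352, -0.4344, 0.1974]
eef_rot: [-0.676, 0.7, 0.096, 0.208]
force: [1.8, 1.0, -2.5]
opening: 0.371
[ 1.35  1.02 -1.27  1.77  1.27  0.82  1.05] [0.07627153 0.52941935 0.10121558] [ 1.84122187  1.02971822 -2.46520735]
[-1, 5, 2] [-0.1, 0.0, -0.1]
[-28, 69, 2] [-0.1, 0.0, -8.1]
[-49, 114, 2] [-0.1, 0.0, -8.1]
[-65, 149, 2] [-0.1, 0.0, -8.1]
```

```bash
python3 -m crank '[[-14,35,2,0,0,-4,20],[-28,69,2,0,0,-8,20],[-38,92,2,0,0,-8,20],[-49,114,2,0,0,-8,20],[-57,132,2,0,0,-8,20],[-65,149,2,0,0,-8,20],[-65,149,2,0,0,-8,20]]'; python3 - <<'E'
from place import *
o=get_obs();print(np.round(o['joints'],2),o['moment'],o['force'])
rows([C(.012),C(.006),C(0),C(-.004)])
im=capture("wrist");p=camera_params("wrist")
import cv2;cv2.imwrite("pics/w5.png",im[:,:,::-1])
print([(r['score'],r['extent'],onz(p,r['extent'][:2],.045)) for r in recognise("wrist","tested_mid")[:3]])
E
```

```text
time_s: 22.0
eef_pos: [0.5394, -0.4313, 0.0347]
eef_rot: [-0.66, 0.692, 0.144, 0.255]
force: [-0.3, -0.8, -2.0]
opening: 0.374
[ 1.35  1.29 -1.13  1.92  1.99  0.66  0.56] [1.23628746e-01 8.80123099e-01 5.35535127e-04] [-0.27327601 -0.80581992 -1.96235666]
[1, -1, -1] [-0.1, -0.1, -0.1]
[-3, 5, -1] [-0.1, -0.1, -0.1]
[-6, 10, -1] [-0.1, -0.1, -0.1]
[-8, 13, -1] [-0.1, -0.1, -0.1]
[(0.81, [530.9, 224.2, 212.8, 195.7], array([ 0.51093382, -0.33307825,  0.045     ]))]
```

```bash
python3 -m crank '[[-2,3,0,0,0,0,20],[-4,6,0,0,0,0,20],[-5,8,0,0,0,0,20],[-5,8,0,0,0,0,20]]'; python3 -m crank '[[-1,1,0,0,0,0,20],[-1,1.7,0,0,0,0,20],[-1,1.7,0,0,0,0,20]]'
```

```text
time_s: 22.6
eef_pos: [0.5416, -0.4316, 0.0315]
eef_rot: [-0.659, 0.692, 0.147, 0.257]
force: [-9.8, 1.4, 13.0]
opening: 0.373
time_s: 22.98
eef_pos: [0.5415, -0.4315, 0.0308]
eef_rot: [-0.658, 0.692, 0.148, 0.257]
force: [-16.4, 2.0, 19.6]
opening: 0.376
```

```bash
python3 - <<'E'
from place import *
import cv2
p=camera_params("wrist");o=get_obs()
im=capture("wrist");cv2.imwrite("pics/w6.png",im[:,:,::-1])
r=rot(o['eef_rot']);tc=np.array(o['eef_pos'])
print("axis y",r.apply([0,1,0]), "beta",np.degrees(np.arcsin(-r.apply([0,1,0])[2])))
h=cv2.cvtColor(im,cv2.COLOR_RGB2HSV);m=cv2.inRange(h,(18,120,120),(32,255,255))
n,l,s,c=cv2.connectedComponentsWithStats(m)
for k in range(1,n):
    if s[k,4]>25: print(c[k].round(1),s[k])
def pts(pitch,ds,dn,yaw=0):
    b=np.radians(57); # level axis in tool frame for beta=57
    T0=tool(57,0,-1).inv()
    rr=r*T0*R.from_euler('zy',[yaw,pitch]); cen=tc+r.apply([0,-.0185+ds,0])+r.apply(T0.apply([dn*np.sin(b),0,dn*np.cos(b)]))
    return lambda v:proj(p,cen+rr.apply(np.array(v)/1e3))
f=pts(0,0,0)
for v in [(-51,0,20),(51,0,20),(-75,0,0),(-60,16,16),(-60,-16,16),(-60,16,-16),(-60,-16,-16)]: print(v,f(v).round(1),pts(np.radians(10),0,0)(v).round(1),pts(0,.005,0)(v).round(1))
E
```

```text
axis y [ 0.54276146 -0.08955097 -0.83509917] beta 56.62616566392351
[632.1 240.6] [625 235  15  14  71]
[316.2 276.4] [298 270  37  14 424]
[488.1 324.5] [484 322  10   7  48]
[314.8 328.6] [305 326  21   6 110]
(-51, 0, 20) [315.7 264.3] [315.8 295.4] [315.7 256.6]
(51, 0, 20) [315.8 340.2] [315.8 325.4] [315.8 333.9]
(-75, 0, 0) [315.7 167.5] [315.7 203.7] [315.7 164.4]
(-60, 16, 16) [367.7 239.1] [370.  275.5] [365.  232.3]
(-60, -16, 16) [263.7 239.2] [261.5 275.6] [266.4 232.4]
(-60, 16, -16) [357.8 166.1] [361.3 183.6] [356.  163.7]
(-60, -16, -16) [273.5 166.2] [270.  183.7] [275.3 163.7]
```

```bash
python3 - <<'E'
import cv2,numpy as np
for f in ("w5","w6"):
    im=cv2.imread(f"pics/{f}.png");h=cv2.cvtColor(im,cv2.COLOR_BGR2HSV);m=cv2.inRange(h,(18,120,120),(32,255,255))
    n,l,s,c=cv2.connectedComponentsWithStats(m)
    print(f,[(c[k].round(1).tolist(),s[k].tolist()) for k in range(1,n) if s[k,4]>40])
E
python3 - <<'E'
import cv2,numpy as np
a=cv2.imread("pics/w5.png");b=cv2.imread("pics/w6.png")
import sys;sys.path.insert(0,".")
from cell import capture
s=capture("scene")[90:250,130:330][:,:,::-1]; d=capture("side")[110:270,250:450][:,:,::-1]
top=np.hstack([a[60:360,120:520],b[60:360,120:520]]);bot=np.hstack([cv2.resize(s,(400,300)),cv2.resize(d,(400,300))])
cv2.imwrite("pics/m6.png",np.vstack([top,bot]))
E
```

```text
w5 [([624.8, 227.3], [612, 220, 28, 19, 133]), ([316.0, 281.6], [298, 276, 37, 12, 370]), ([482.4, 318.7], [476, 316, 14, 8, 69]), ([315.0, 325.8], [306, 323, 19, 6, 96])]
w6 [([632.1, 240.6], [625, 235, 15, 14, 71]), ([316.2, 276.4], [298, 270, 37, 14, 424]), ([488.1, 324.5], [484, 322, 10, 7, 48]), ([314.8, 328.6], [305, 326, 21, 6, 110])]
```

View pics/m6.png

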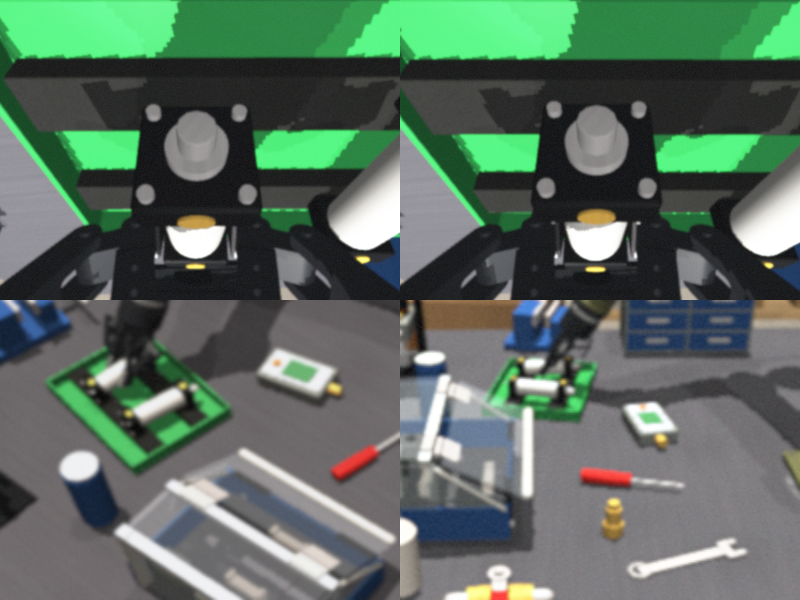

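The composite shows the held cylinder pitched about 5° rear-down: the front dot is at row 276 where 264 would be level. I'll lift off a little, take out the tilt, and lower again.

```bash
python3 -m crank '[[3,-4,0,0,0,-1,20],[5.5,-8,0,0,0,-3,20],[5.5,-8,0,0,0,-6.3,20],[5.5,-8,0,0,0,-6.3,20],[5.5,-8,0,0,0,-6.3,20]]'; cat > chk.py <<'E'
from place import *
import cv2
p=camera_params("wrist");o=get_obs();im=capture("wrist")
r=rot(o['eef_rot']);tc=np.array(o['eef_pos']);be=np.degrees(np.arcsin(-r.apply([0,1,0])[2]))
h=cv2.cvtColor(im,cv2.COLOR_RGB2HSV);n,l,s,c=cv2.connectedComponentsWithStats(cv2.inRange(h,(18,120,120),(32,255,255)))
d=sorted([tuple(c[k].round(1)) for k in range(1,n) if s[k,4]>60 and abs(c[k][0]-316)<25],key=lambda v:v[1])
T0=tool(57,0,-1).inv()
def g(v,pi,ds): return proj(p,tc+r.apply([0,-.0185+ds,0])+(r*T0*R.from_euler('y',pi)).apply(np.array(v)/1e3))[1]
a=least_squares(lambda v:[g((-51,0,20),v[0],v[1])-d[0][1],g((51,0,20),v[0],v[1])-d[1][1]],[0.05,0],x_scale=[.1,.01])
pi,ds=a.x;cen=tc+r.apply([0,-.0185+ds,0])
print("dots",d,"beta",be.round(2),"pitch in hand",np.degrees(pi).round(2),"tilt world",(np.degrees(pi)+be-57).round(2),"ds",ds.round(4),"centre",cen.round(4),"want",frame(TR,[0,-.045,.039]).round(4),"ax",(r*T0).apply([1,0,0]).round(3))
print("force",np.round(o['force'],1),"tcp",tc.round(4))
E
python3 chk.py
```

```text
time_s: 23.75
eef_pos: [0.5412, -0.4315, 0.0359]
eef_rot: [-0.645, 0.683, 0.183, 0.291]
force: [-0.1, 0.5, -1.9]
opening: 0.376
dots [(np.float64(315.9), np.float64(281.3)), (np.float64(315.0), np.float64(325.9))] beta 50.68 pitch in hand 7.3 tilt world 0.98 ds 0.0029 centre [ 0.5314 -0.4299  0.048 ] want [ 0.5295 -0.431   0.039 ] ax [ 0.981 -0.161  0.11 ]
force [-0.1  0.5 -1.9] tcp [ 0.5412 -0.4315  0.0359]
```

```bash
python3 -m crank '[[-1.5,2,0,0,0,-0.5,20],[-3,3.7,0,0,0,-1,20],[-4.4,5.4,0,0,0,-1,20],[-4.4,5.4,0,0,0,-1,20]]'; python3 chk.py
```

```text
time_s: 24.3
eef_pos: [0.5409, -0.4313, 0.0286]
eef_rot: [-0.642, 0.681, 0.189, 0.297]
force: [0.1, -0.3, -2.9]
opening: 0.374
dots [(np.float64(315.9), np.float64(281.2)), (np.float64(315.1), np.float64(325.9))] beta 49.67 pitch in hand 7.28 tilt world -0.05 ds 0.0029 centre [ 0.5309 -0.4297  0.0405] want [ 0.5295 -0.431   0.039 ] ax [ 0.979 -0.161  0.128]
force [ 0.1 -0.3 -2.9] tcp [ 0.5409 -0.4313  0.0286]
```

Level and about 1.5 mm up. I'll keep lowering in 1 mm steps.

```bash
python3 -m crank '[[-0.6,0.8,0,0,0,0,20],[-1,1.2,0,0,0,0,20],[-1,1.2,0,0,0,0,20]]'; python3 -m crank '[[-0.6,0.8,0,0,0,0,20],[-0.6,0.8,0,0,0,0,20]]';  python3 chk.py
```

```text
time_s: 24.72
eef_pos: [0.541, -0.4314, 0.0274]
eef_rot: [-0.642, 0.681, 0.189, 0.297]
force: [0.3, 0.5, -2.4]
opening: 0.375
time_s: 24.98
eef_pos: [0.5413, -0.4314, 0.0269]
eef_rot: [-0.642, 0.681, 0.189, 0.297]
force: [-1.8, -0.6, -0.3]
opening: 0.376
dots [(np.float64(315.9), np.float64(280.7)), (np.float64(315.3), np.float64(326.4))] beta 49.6 pitch in hand 7.04 tilt world -0.36 ds 0.0028 centre [ 0.5312 -0.4298  0.0389] want [ 0.5295 -0.431   0.039 ] ax [ 0.979 -0.161  0.129]
force [-1.8 -0.6 -0.3] tcp [ 0.5413 -0.4314  0.0269]
```

```bash
python3 -m crank '[[-0.6,0.8,0,0,0,0,20],[-0.6,0.8,0,0,0,0,20]]'; python3 -m crank '[[-0.6,0.8,0,0,0,0,42],[-0.6,0.8,0,0,0,0,60],[-0.6,0.8,0,0,0,0,75],[-0.6,0.8,0,0,0,0,75],[-0.6,0.8,0,0,0,0,75]]' 20; python3 chk.py
```

```text
time_s: 25.28
eef_pos: [0.5415, -0.4314, 0.0268]
eef_rot: [-0.642, 0.681, 0.19, 0.298]
force: [-5.7, 0.6, 4.4]
opening: 0.378
time_s: 25.9
eef_pos: [0.5413, -0.4313, 0.0244]
eef_rot: [-0.642, 0.681, 0.189, 0.297]
force: [-0.2, -0.3, 0.1]
opening: 0.749
dots [(np.float64(316.5), np.float64(287.3)), (np.float64(315.3), np.float64(330.6))] beta 49.65 pitch in hand 7.05 tilt world -0.31 ds -0.0008 centre [ 0.5289 -0.4293  0.0391] want [ 0.5295 -0.431   0.039 ] ax [ 0.979 -0.161  0.128]
force [-0.2 -0.3  0.1] tcp [ 0.5413 -0.4313  0.0244]
```

```bash
python3 -m crank '[[0,-20,0,0,0,0,75],[0,-50,0,0,0,0,75],[0,-90,0,0,0,0,75],[0,-130,0,0,0,0,75],[30,-170,0,0,0,0,75],[60,-200,0,0,0,0,75],[60,-200,0,0,0,0,75],[60,-200,0,0,0,0,75]]'; python3 - <<'E'
from place import *
import cv2
np.set_printoptions(precision=3,suppress=True)
o=get_obs();print(o['force'],o['eef_pos'])
S=camera_params("scene");D=camera_params("side")
for c in ("scene","side","wrist"):
    im=capture(c);cv2.imwrite(f"pics/f_{c}.png",im[:,:,::-1])
    P=camera_params(c)
    for l in ("tested_mid","flap_edge","air_lever","coupling","meter","screwdriver","wrench","bottle_mid","oil_can"):
        print(c,l,[(round(r['score'],2),np.round(r['extent']).tolist(),*( [onz(P,r['extent'][:2],.039)[:2]] if l=="tested_mid" else [])) for r in recognise(c,l)[:3]])
E
```

```text
time_s: 26.95
eef_pos: [0.4573, -0.4177, 0.2154]
eef_rot: [-0.642, 0.682, 0.189, 0.297]
force: [0.8, 0.0, -0.6]
opening: 0.75
[ 0.766  0.023 -0.648] [ 0.457 -0.418  0.215]
scene tested_mid [(0.81, [209.0, 149.0, 40.0, 32.0], array([ 0.548, -0.319]))]
scene flap_edge [(0.8, [276.0, 205.0, 108.0, 67.0])]
scene air_lever [(0.7, [450.0, 302.0, 12.0, 23.0]), (0.65, [276.0, 206.0, 108.0, 67.0]), (0.45, [437.0, 224.0, 18.0, 27.0])]
scene coupling [(0.6, [342.0, 200.0, 14.0, 16.0]), (0.25, [274.0, 205.0, 110.0, 71.0]), (0.22, [259.0, 233.0, 140.0, 129.0])]
scene meter [(0.86, [278.0, 129.0, 39.0, 28.0]), (0.36, [211.0, 147.0, 39.0, 30.0]), (0.19, [262.0, 234.0, 136.0, 124.0])]
scene screwdriver [(0.69, [315.0, 173.0, 40.0, 30.0])]
scene wrench [(0.74, [381.0, 193.0, 20.0, 49.0])]
scene bottle_mid [(0.85, [316.0, 287.0, 21.0, 34.0])]
scene oil_can [(0.61, [175.0, 194.0, 33.0, 44.0]), (0.32, [201.0, 144.0, 94.0, 77.0])]
side tested_mid [(0.6, [303.0, 277.0, 60.0, 49.0], array([0.562, 0.371])), (0.56, [322.0, 157.0, 36.0, 15.0], array([ 0.532, -0.321]))]
side flap_edge [(0.6, [290.0, 187.0, 57.
[... 199 characters left out ...]
 196.0, 95.0, 93.0])]
side meter [(0.57, [377.0, 176.0, 28.0, 24.0])]
side screwdriver [(0.48, [353.0, 204.0, 23.0, 11.0]), (0.39, [292.0, 185.0, 50.0, 64.0])]
side wrench [(0.55, [392.0, 246.0, 58.0, 18.0])]
side bottle_mid [(0.86, [248.0, 242.0, 32.0, 55.0]), (0.47, [300.0, 276.0, 61.0, 50.0])]
side oil_can [(0.63, [267.0, 144.0, 12.0, 12.0])]
wrist tested_mid [(0.58, [416.0, 115.0, 84.0, 114.0], array([ 0.53, -0.32])), (0.48, [318.0, 116.0, 42.0, 113.0], array([ 0.514, -0.424]))]
wrist flap_edge [(0.84, [616.0, 199.0, 44.0, 122.0])]
wrist air_lever []
wrist coupling []
wrist meter []
wrist screwdriver []
wrist wrench []
wrist bottle_mid []
wrist oil_can [(0.9, [443.0, 229.0, 58.0, 92.0])]
```

```bash
python3 - <<'E'
from place import *
import cv2
# yellow dots on the two cylinders in the wrist picture -> both at z=.059 if level
p=camera_params("wrist");h=cv2.cvtColor(cv2.imread("pics/f_wrist.png"),cv2.COLOR_BGR2HSV)
n,l,s,c=cv2.connectedComponentsWithStats(cv2.inRange(h,(18,120,120),(32,255,255)))
for k in range(1,n):
    if s[k,4]>25:
        w=onz(p,c[k],.059);t=R.from_euler('z',-TR[2]).apply(w-[*TR[:2],0]);print(c[k].round(),s[k,4],w.round(3),"tray",t.round(3))
a=cv2.imread("pics/scene0.png").astype(int);b=cv2.imread("pics/f_scene.png").astype(int)
d=(np.abs(a-b).max(2)>45).astype(np.uint8);n,l,s,c=cv2.connectedComponentsWithStats(d)
print("changed:",[s[k].tolist() for k in range(1,n) if s[k,4]>15])
E
```

```text
[434.  98.] 65 [ 0.492 -0.314  0.059] tray [-0.056  0.065  0.059]
[316.  99.] 58 [ 0.476 -0.42   0.059] tray [-0.054 -0.043  0.059]
[315. 168.] 38 [ 0.576 -0.437  0.059] tray [ 0.047 -0.044  0.059]
[398. 167.] 38 [ 0.591 -0.338  0.059] tray [0.045 0.057 0.059]
[340. 302.] 40 [ 1.342 -0.476  0.059] tray [0.809 0.043 0.059]
[292. 304.] 38 [ 1.346 -0.651  0.059] tray [ 0.841 -0.13   0.059]
changed: [[204, 0, 6, 4, 20], [212, 0, 34, 24, 356], [229, 0, 7, 7, 23], [353, 0, 6, 8, 19], [381, 0, 19, 18, 100], [375, 14, 13, 3, 26], [222, 18, 14, 10, 69], [391, 23, 10, 8, 25], [212, 26, 16, 9, 65], [412, 27, 9, 20, 71], [196, 39, 12, 10, 51], [199, 51, 10, 8, 38], [301, 54, 39, 26, 352], [190, 62, 6, 10, 33], [232, 64, 24, 15, 125], [340, 70, 14, 8, 29], [203, 74, 6, 10, 26], [334, 75, 21, 14, 63], [355, 82, 10, 9, 38], [280, 88, 21, 9, 105], [337, 88, 27, 20, 148], [219, 111, 44, 21, 468], [174, 114, 43, 30, 510], [266, 210, 14, 14, 63], [253, 223, 14, 14, 103], [383, 230, 22, 25, 227], [244, 233, 15, 15, 112], [379, 252, 39, 33, 449], [383, 281, 32, 22, 126]]
```

```bash
python3 -c "
from cell import *
print(finish_job(), get_obs()['time_s'])"
```

```text
the job is handed in; nothing more can be done
the job is handed in; nothing more can be done
```

I turned the largest valve's lever to its stop, then raised the flap and took the cylinder out. I set it on both tray rails and handed the job in at about 28 s. The flap is shut and the air is off.

**What the last checks showed**
- **Lever:** the push against the stop rose to about 48 N along x (about 61 N in all) with no movement. The picture then showed the lever square to its pipe.
- **Cylinder:** it lies at about y = -44 mm in the tray, within about 0.3° of level, with its centre about 39 mm above the bench. It is about 105 mm from the tested cylinder, which has not moved.
- **Flap and bench:** the scene camera shows the flap back where it was at the start. The only changed spots are at the arm and its shadows, the tray, the nest and the lever, so the other things on the bench appear undisturbed.
- **Robot:** the hand was clear, with about 1 N on the wrist.

**What disagreed or went wrong**
- **Enclosure position:** the nest lay about 6 mm farther back than my flap-edge fit said. I corrected for this before gripping.
- **Cylinder tilt:** the cylinder pitched about 7° in the grip, probably dragged by the flap on the way out. Its rear end touched a rail early, reaching about 26 N. I lifted it off, levelled it by turning the hand, and set it down at about 7 N.
- **Recognition:** in the last look the network missed the large lever in the scene camera, but found it crosswise in the side camera. No picture was viewed after release, because the views were used up. The final checks are numerical only.

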